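Wedge the rocking tile stand level

TASK

The wooden tile stand leans on its bare steel foot, the one below the red corner weight, which has lost its rubber cap. With the fingers, push the orange wedge along the bench, thin end first, under that foot until the stand is level and no longer rocks, then let go and leave the wedge there. Only push the wedge, do not pick it up; do not touch or shift the stand, and leave the other things alone.

Things in the scene. Friction and masses are not known exactly. Their poses are not given: they have to be found in the camera images.
- stand: Loose plywood stand 220x220x12 mm, tile fixed on top, 2.3 to 2.9 kg. Origin: centre of the plane of its good feet, on the bench when level; own z = its upward normal. Corners lie on its own x and y axes, 156 mm out. The -x corner carries a red weight 24x50 mm; the short foot is below it. At the start it leans 0.1 rad onto that foot. Heights when level: underside 40, tile top 61, red weight 70 mm.
- short_foot (a point): Lowest point of the bare steel foot (ball of 20 mm radius), in the stand's frame at -120, 0, 12 mm. It is the only foot that ends short: on the bench at the start, it must be raised 12 mm to make the stand level; the other three are black rubber balls 120 mm from the stand's centre on its axes.
- far_foot (a point): Lowest point of the rubber foot opposite the short one (stand frame 120, 0, 0 mm). On the bench when the stand is level, about 24 mm up at the start.
- wedge: Loose orange wedge, 125 long, 60 mm wide, 0.12 kg, flat on the bench, smooth (friction 0.35), stays put when let go. Origin: centre of its underside; x runs from thick to thin end. Top slopes evenly from 24.5 mm (x = -62.5) to 2 mm (x = +62.5); 12 mm thick at x = +7. It starts with its thin end 50 to 105 mm from the short foot, pointing roughly at it. Pushing it under takes about 4 to 15 N.
- wedge_toe (a point): Middle of the thin end, at the bench. As the wedge goes under, the stand's lean falls steadily from 0.1 rad (thin end at the foot) to 0 (about 56 mm farther in); there the wedge jams, and pushing on with some 15 N or more only slides the whole stand along.
- wedge_heel (a point): Middle of the upright flat face (60 wide, 24.5 mm high) at the thick end, 12 mm above the bench: the face to push on. Three dark ribs lie near it.
- pot_blue: Bystander: pigment pot with a blue lid, 64 mm wide, 70 mm high, origin at the centre of its underside.
- pot_black: Bystander: pigment pot with a black lid, 60 mm wide, 62 mm high, origin at the centre of its underside.
- tape: Bystander: roll of masking tape lying flat, 98 mm wide, 25 mm high, origin at the centre of its underside.
- trailer: Bystander: red rubber bulb bottle with a white nozzle, 58 mm wide, 110 mm high, origin at the centre of its underside.
- marker: Bystander: lying marker pen, white with a black cap, 135 mm long along its y axis, 16 mm thick, origin at the middle of its underside.
Mind the look-alikes: they are no part of the job. There is more than one size of the wedge; the one meant has the size given above.

How it is judged:
By the outcome, as a careful person would: the job done as asked, in the order asked, and still so for the second after the job is handed in, with the robot touching nothing.
It also fails if it takes over 45 s, if anything falls off the work surface, if the arm or the gripper's body presses on something with over 40 N, if the wrist force passes 120 N, or if a joint passes its speed limit or range.

ROBOT

A 7-joint arm with a two-finger parallel gripper is mounted at the origin on the work surface; the furniture and walls round the work are solid. World frame = base frame: x ahead of the robot, y to its left, z up, the work surface at z = 0. Lengths are in m, angles in rad, forces in N, time in s.
With the tool pointing down it reaches from about 0.35 to 0.775 m from the base axis. Payload 3.1 kg.
Tool frame: the origin (TCP) lies midway between the tips of the shut fingers; the grasp point (between the pads) lies 19 mm behind it; z points along the fingers, y is the line along which they close (so a half turn about z gives the same grasp; the last joint's range is limited). The gripper opens to 85 mm and grips with 20 to 120 N. Pads are 22 mm wide; open, the fingers measure 114 mm over their backs; the gripper's body (76 mm by 85 mm) begins 54 mm behind the grasp point. The pads swing forward as they close: fully open they stand 13 mm farther back than shut.
Start: joints at [-1.231, 0.311, 0.014, 1.512, -0.004, 1.319, -0.027], TCP at [0.205, 0.51, 0.231] pointing down, gripper open.
Joint ranges: [-2.7, 2.7], [-0.3, 1.91], [-1.27, 1.3], [0.12, 2.57], [-1.44, 4.58], [0.2, 2.03], [-3.05, 3.05]. Speed limits (rad/s): [2.79, 2.79, 3.14, 3.14, 3.14, 3.14, 3.14].

INTERFACE

Orientations are given as a unit quaternion [x, y, z, w].
In Python, from cell import bot gives the robot as it stands.
- The arm moves only by the tool apply_moves, never from a script. Its argument "plan" is text: rows parted by semicolons, each of 6 numbers parted by spaces: the shift along the tool's x, y, z each as a share of 500 mm, from -1 to 1, then the turn, a rotation vector about the tool's x, y, z each as a share of 120 degrees, from -1 to 1. In form: x y z rx ry rz; .... A call has 1 to 12 rows; each row is the pose to reach, as a shift and turn from the pose commanded when the call began, along the tool's axes at that moment; what a row does not reach only later rows make up. A row lasts 1/12 s, in which the tool goes at most 41.7 mm and 7.16 degrees, less where a joint would pass 70% of its speed; a pose out of reach is approached as far as the arm can. A call with a number of a shift or a turn outside -1 to 1 is refused whole. A call with a gripper value outside its range is refused whole. "grip" is the opening, from -1 (shut) to 1 (fully open), set as the call begins (left out, the last holds). The fingers move at their own pace and stop on an object; "force" is the grip in N (left out, the last holds). Time passes only in rows, so rows that repeat a pose let the fingers close. It gives the time, the measured TCP pose, the force, the opening and the grip force at its end, in the units of the state.
- bot.observe(): the state, without advancing time (a new reading comes with each control period).
- bot.get_image(name): name is "scene" or "side" or "wrist"; returns a dict with "frame" (480x640x3 uint8, red, green, blue), "K" (3x3 intrinsics, pixels), "R" (3x3) and "t" (3): a world point X has camera coordinates R X + t. Camera axes: x right, y down, z forward; pixel columns grow to the right and rows downward; lengths in m; the calibration is good to about 2 mm. A picture is of the moment at which its call begins. There is no depth.
- bot.hand_in(): hands the job in; it is judged then, once.
The state is a dict: "time_s": time; "qpos": joint angles; "qvel": joint speeds; "effort": joint torques, N m; "tool_pos": TCP position; "ee_rot": TCP orientation; "force": force on the tool from outside, world axes, zero at the start; "wrist_torque": the same for the moment, N m; "width": opening from 0.0 (shut) to 1.0 (fully open); "grasp_force": force on a finger pad.
Only numpy, scipy, OpenCV 4.12 (cv2) and the standard library are available. Lean on these libraries where they do the work, as an engineer would, in place of code of your own. Each camera call takes 0.05 s, during which the arm holds its last target. There are 200 camera calls.

## Working session

There is one attempt and no reset: what is moved stays moved. The work goes in short steps, Python scripts to look and compute and a tool call to move; the robot and the scene stay as the last step left them, time stands still between calls to the robot, and variables do not carry over. Pictures are saved under pics/ and viewed, at most 10 in all, crops included, and the job is handed in when it is done.

Besides the shell and the picture viewer there is one more tool, called after "Call:" as a command line: name --argument value ..., lists and objects as JSON in quotes. apply_moves: Moves the arm, as the interface text tells. Shift numbers are shares of 500 mm and turn numbers shares of 120 degrees, none past 1 either way. Its arguments: {"type":"object","properties":{"plan":{"type":"string"},"grip":{"type":"number"},"force":{"type":"number"}},"required":["plan"]}

```bash
mkdir -p pics; python3 - <<'E'
from cell import bot
import cv2,numpy as np
for n in("scene","side"):
    d=bot.get_image(n); cv2.imwrite(f"pics/{n}0.png",d["frame"][:,:,::-1]); np.savez(f"pics/{n}0.npz",**d)
    print(n,d["K"].tolist(),(-d["R"].T@d["t"]).round(3),d["R"][2].round(2))
o=bot.observe();print(o)
E
```

```text
scene [[439.5622974844682, 0.0, 325.0290687776066], [0.0, 439.5622974844682, 242.94360508838665], [0.0, 0.0, 1.0]] [ 0.876 -0.105  0.841] [-0.46  0.2  -0.87]
side [[435.1274203109368, 0.0, 317.05192819100387], [0.0, 435.1274203109368, 237.4549555337649], [0.0, 0.0, 1.0]] [1.197 0.017 0.793] [-0.71  0.05 -0.7 ]
{'time_s': 0.1, 'qpos': array([-1.23071716,  0.31167287,  0.01397641,  1.51286737, -0.00436559,
        1.31921681, -0.02719814]), 'qvel': array([-0.00208336, -0.00239691, -0.00120843, -0.00298468, -0.00147969,
       -0.0010396 , -0.00155543]), 'effort': array([ 3.93792316e-04, -3.80854690e+01,  1.46518867e-01, -2.31241822e+01,
        1.23716821e-02,  8.06098717e-03, -1.00330470e-05]), 'tool_pos': array([0.20466417, 0.50980617, 0.23032662]), 'ee_rot': array([ 1.89681775e-01,  9.81845041e-01, -1.05738250e-03, -1.44222348e-04]), 'force': array([ 0.34634499, -0.29290858, -1.37939426]), 'wrist_torque': array([-0.01124147, -0.03446205,  0.04959522]), 'grasp_force': 0.0, 'width': 0.9995004136477958}
```

View pics/scene0.png

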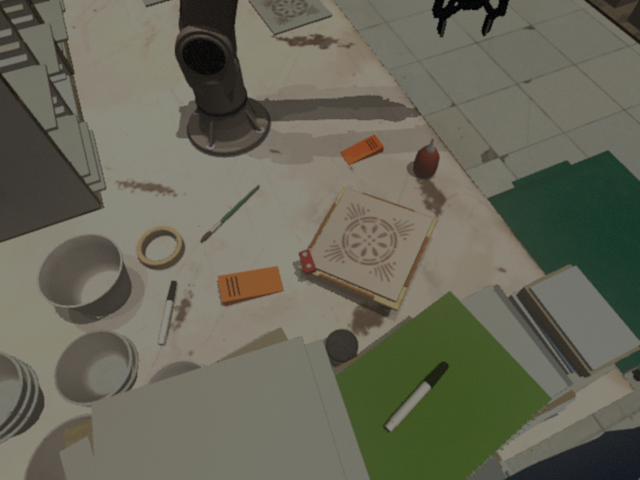

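View pics/side0.png

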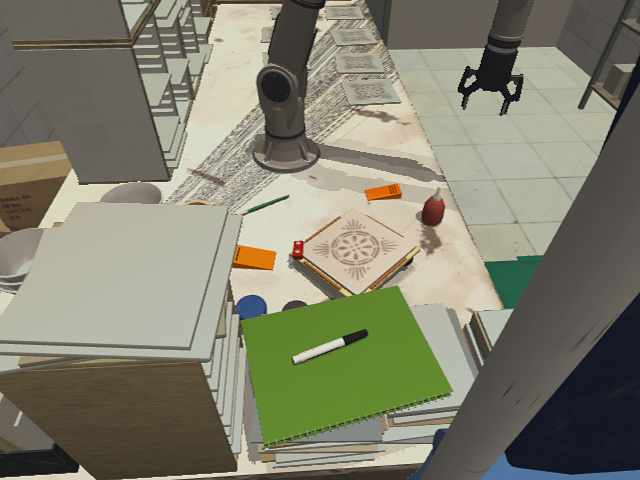

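The scene view shows the large wedge at about (250,285), with its ribs at the left end and its thin end at about (282,280). The red weight is at (307,260). The side view confirms the layout, and the orange piece at (362,150) in the scene view is the small decoy.

```bash
cat > h.py <<'E'
import cv2,numpy as np
def ray(d,p,z):
    c=-d["R"].T@d["t"]; v=d["R"].T@np.linalg.inv(d["K"])@[p[0],p[1],1.]
    return (c+v*(z-c[2])/v[2])
def orange(f):
    h=cv2.cvtColor(f,cv2.COLOR_RGB2HSV); return cv2.inRange(h,(6,150,90),(18,255,255))
def red(f):
    h=cv2.cvtColor(f,cv2.COLOR_RGB2HSV); return cv2.inRange(h,(0,150,70),(4,255,255))|cv2.inRange(h,(174,150,70),(180,255,255))
def blobs(m,a=60):
    cs,_=cv2.findContours(m,cv2.RETR_EXTERNAL,cv2.CHAIN_APPROX_NONE)
    return sorted([c for c in cs if cv2.contourArea(c)>a],key=cv2.contourArea,reverse=True)
def poly(c):
    return cv2.approxPolyDP(c,0.03*cv2.arcLength(c,True),True)[:,0]
E
python3 - <<'E'
from h import *
for n in("scene","side"):
    d=dict(np.load(f"pics/{n}0.npz")); f=d["frame"]
    for nm,m in(("or",orange(f)),("red",red(f))):
        for c in blobs(m): 
            print(n,nm,cv2.contourArea(c),poly(c).tolist(),[ray(d,p,0.012)[:2].round(3).tolist() for p in poly(c)])
    if n=="scene":
        cv2.imwrite("pics/crop0.png",cv2.resize(f[170:330,200:450,::-1],None,fx=3.2,fy=3.2,interpolation=cv2.INTER_CUBIC))
E
```

```text
scene or 1471.0 [[277, 268], [219, 276], [222, 300], [282, 290]] [[0.452, -0.035], [0.42, -0.152], [0.474, -0.163], [0.503, -0.043]]
scene or 556.0 [[374, 135], [341, 152], [349, 164], [382, 147]] [[0.201, 0.323], [0.217, 0.223], [0.26, 0.225], [0.244, 0.323]]
scene red 128.0 [[308, 250], [305, 258], [300, 253], [305, 271], [314, 268]] [[0.439, 0.042], [0.454, 0.028], [0.438, 0.023], [0.483, 0.016], [0.484, 0.036]]
side or 783.0 [[236, 246], [233, 267], [272, 269], [275, 252]] [[0.424, -0.131], [0.494, -0.134], [0.506, -0.041], [0.45, -0.034]]
side or 408.5 [[401, 192], [397, 183], [365, 190], [368, 199], [398, 198]] [[0.233, 0.326], [0.19, 0.322], [0.218, 0.224], [0.259, 0.226], [0.259, 0.312]]
side or 80.0 [[405, 257], [370, 287]] [[0.485, 0.284], [0.573, 0.184]]
side red 121.0 [[295, 241], [293, 257], [301, 258], [302, 241], [299, 241], [301, 242], [299, 245]] [[0.414, 0.017], [0.469, 0.01], [0.474, 0.03], [0.415, 0.034], [0.415, 0.027], [0.419, 0.032], [0.429, 0.026]]
```

View pics/crop0.png

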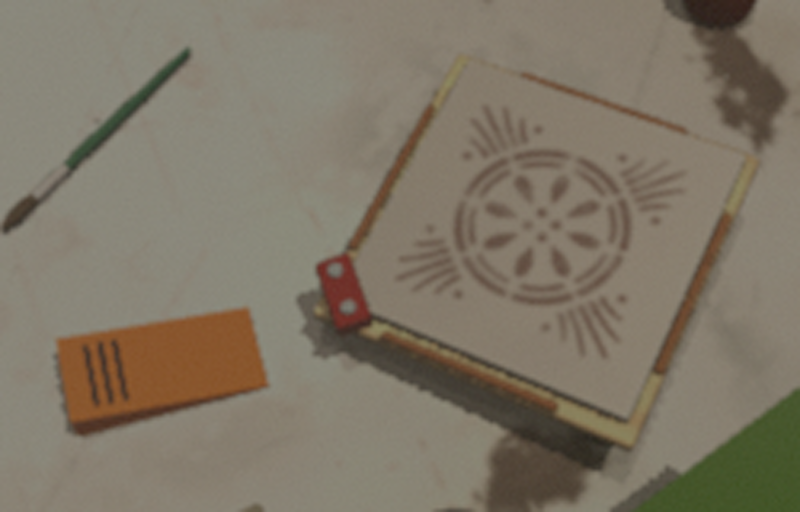

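The crop shows the wedge clearly, with its heel edge at crop (57,340)-(72,422) and its toe edge at (248,308)-(268,384). The stand's ply corners are at crop (461,57), (757,157) and (630,434), and the tile centre is at (542,226).

```bash
python3 - <<'E'
from h import *
d=dict(np.load("pics/scene0.npz"))
P=lambda x,y,z: ray(d,(200+x/3.2-.35,170+y/3.2-.35),z)
t=(P(248,308,.002)+P(268,386,.002))/2; h=(P(57,340,.0245)+P(72,422,.0245))/2
u=(t-h)[:2]; print("toe",t,"heel",h,"len",np.linalg.norm(u),"yaw",np.degrees(np.arctan2(u[1],u[0])), "wid",np.linalg.norm(P(248,308,.002)-P(268,386,.002)))
c=P(542,226,.061); a=P(461,57,.052); b=P(630,434,.052); r=P(757,157,.052+.0156)
print("c",c,"ab mid",(a+b)/2,np.linalg.norm(a-b),"r",r)
v=(a-b)[:2]; v/=np.linalg.norm(v)
x=np.array([v[1],-v[0]]); x*=np.sign(x@(r-c)[:2])
print("xdir",x,np.degrees(np.arctan2(x[1],x[0])), "from tile",np.degrees(np.arctan2(*(r-c)[1::-1])))
for o in (c[:2]+.0061*x,((a+b)/2)[:2]+.0052*x, r[:2]-.150*x): 
    f=o-.1206*x; w=f-t[:2]; print("o",o,"foot",f,"gap",w@u/np.linalg.norm(u),"lat",(u[0]*w[1]-u[1]*w[0])/np.linalg.norm(u),"bearing",np.degrees(np.arctan2(w[1],w[0])))
E
```

```text
toe [ 0.47144716 -0.03611882  0.002     ] heel [ 0.45432397 -0.15836093  0.0245    ] len 0.1234355582078236 yaw 82.02611616751389 wid 0.05893644299468514
c [0.49490035 0.15602828 0.061     ] ab mid [0.4930039  0.15558599 0.052     ] 0.2963286067646818 r [0.50900677 0.30535561 0.0676    ]
xdir [0.09118759 0.99583373] 84.76806806837074 from tile 84.60348563236084
o [0.49545659 0.16210287] foot [0.48445937 0.04200532] gap 0.07917386727894475 lat -0.002048881986709292 bearing 80.54373189280577
o [0.49347808 0.16076432] foot [0.48248085 0.04066677] gap 0.0775737997436496 lat -0.0002751806383553828 bearing 81.82286941280974
o [0.49532863 0.15598055] foot [0.48433141 0.035883  ] gap 0.07309299633182882 lat -0.002771457534998384 bearing 79.85467984433167
```

The short foot is near (0.484, 0.041). The wedge heel is at (0.454, -0.158), yaw about 82°, with a gap of about 78 mm and good alignment. I'll move over to a point behind the heel, fingers partly open so they push at two points.

Call:
apply_moves --plan "-0.64 -0.74 0 0 0 0.625;-0.64 -0.74 0 0 0 0.625;-0.64 -0.74 0 0 0 0.625;-0.64 -0.74 0 0 0 0.625;-0.64 -0.74 0 0 0 0.625;-0.64 -0.74 0 0 0 0.625;-0.64 -0.74 0 0 0 0.625;-0.64 -0.74 0 0 0 0.625;-0.64 -0.74 0 0 0 0.625;-0.64 -0.74 0 0 0 0.625;-0.64 -0.74 0 0 0 0.625;-0.64 -0.74 0 0 0 0.625" --grip -0.4

```text
time_s: 1.1
tool_pos: [0.3642, 0.044, 0.2312]
ee_rot: [0.75, 0.661, 0.0, 0.0]
force: [0.5, 0.4, -0.7]
width: 0.301
grasp_force: 0.0
```

Call:
apply_moves --plan "-0.47 0.23 0.1 0 0.1 0;-0.47 0.23 0.1 0 0.1 0;-0.47 0.23 0.1 0 0.1 0;-0.47 0.23 0.2 0 0.1 0;-0.47 0.23 0.3 0 0.1 0;-0.47 0.23 0.3 0 0.1 0;-0.47 0.23 0.3 0 0.1 0;-0.47 0.23 0.3 0 0.1 0;-0.47 0.23 0.3 0 0.1 0;-0.47 0.23 0.3 0 0.1 0"

```text
time_s: 1.93
tool_pos: [0.448, -0.202, 0.0781]
ee_rot: [0.746, 0.658, 0.075, -0.071]
force: [-0.4, 0.0, 0.5]
width: 0.299
grasp_force: 0.0
```

```bash
python3 - <<'E'
from cell import bot
from h import *
from scipy.spatial.transform import Rotation as R
o=bot.observe();print(o["tool_pos"],o["force"]);print(R.from_quat(o["ee_rot"]).as_matrix().round(3))
d=bot.get_image("scene");np.savez("pics/s1.npz",**d)
cv2.imwrite("pics/s1.png",cv2.resize(d["frame"][130:390,100:420,::-1],None,fx=2.3,fy=2.3))
E
```

```text
[ 0.44802746 -0.20196975  0.07806069] [-0.429296    0.02492974  0.46612095]
[[ 0.123  0.992  0.019]
 [ 0.971 -0.124  0.205]
 [ 0.206 -0.006 -0.979]]
```

View pics/s1.png

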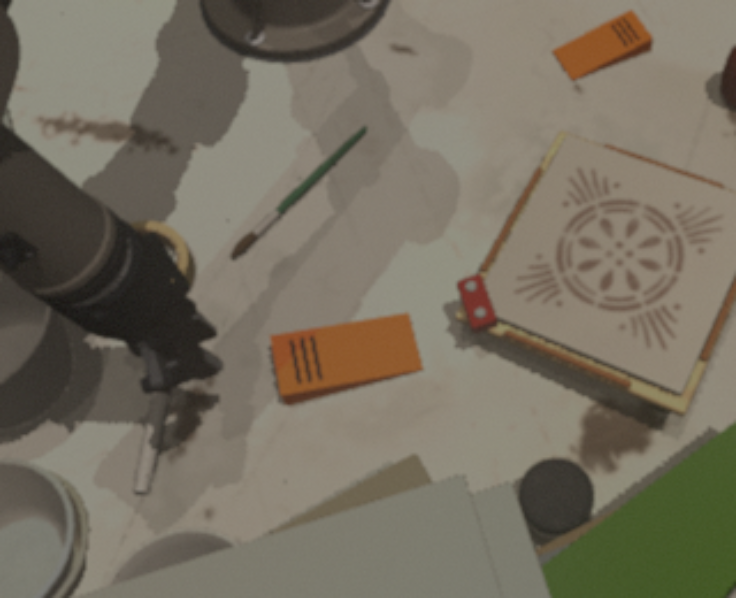

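The fingers are behind the wedge heel and on its centreline. The marker at (150,440) is farther back (left), so I can descend straight down.

Call:
apply_moves --plan "-0.015 0 0.07 0 0 0;-0.023 0 0.11 0 0 0;-0.030 0 0.142 0 0 0;-0.030 0 0.142 0 0 0;-0.030 0 0.142 0 0 0"

```text
time_s: 2.4
tool_pos: [0.4503, -0.1974, 0.0095]
ee_rot: [0.743, 0.66, 0.079, -0.07]
force: [-0.3, -0.8, 0.4]
width: 0.298
grasp_force: 0.0
```

```bash
python3 - <<'E'
from cell import bot
from h import *
d=bot.get_image("wrist");cv2.imwrite("pics/w1.png",d["frame"][:,:,::-1])
o=bot.observe();print(o["tool_pos"],o["force"])
E
```

```text
[ 0.45103828 -0.19832816  0.01017713] [0.25630926 0.07910804 0.25953214]
```

View pics/w1.png

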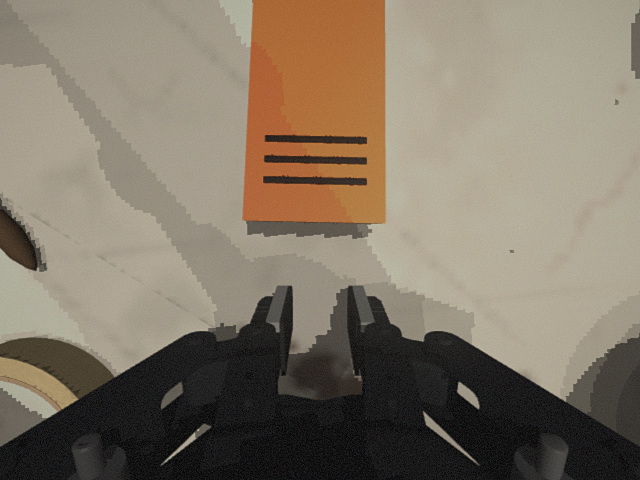

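Wedge centred ahead of the fingers (heel edge at row 220, columns 245–385), and the fingers sit at about column 320. Next I lower a few mm and push about 90 mm forward, staying short of the foot.

Call:
apply_moves --plan "0.018 0 0.016 0 0 0;0.037 0.001 0.02 0 0 0;0.057 0.001 0.024 0 0 0;0.067 0.002 0.026 0 0 0;0.08 0.002 0.029 0 0 0;0.095 0.002 0.032 0 0 0;0.11 0.003 0.035 0 0 0;0.126 0.003 0.038 0 0 0;0.142 0.003 0.042 0 0 0;0.158 0.004 0.045 0 0 0;0.174 0.004 0.049 0 0 0;0.174 0.004 0.049 0 0 0"

```text
time_s: 3.45
tool_pos: [0.463, -0.1068, 0.0026]
ee_rot: [0.743, 0.661, 0.079, -0.071]
force: [0.7, 0.9, 0.3]
width: 0.302
grasp_force: 0.0
```

```bash
cat > look.py <<'E'
import sys
from cell import bot
from h import *
n=sys.argv[1]
d=bot.get_image("scene");f=d["frame"]
o=bot.observe();print(o["tool_pos"],o["force"],o["time_s"])
c=blobs(orange(f))[0]; p=poly(c); print(p.tolist())
p=p[np.argsort(p[:,0])]; t=np.mean([ray(d,q,.002) for q in p[-2:]],0);h=np.mean([ray(d,q,.0245) for q in p[:2]],0)
print("toe",t,"heel",h,"yaw",np.degrees(np.arctan2(*(t-h)[1::-1])))
r=blobs(red(f)); r=[q for q in r if 280<q[:,0,0].mean()<340][0]; print("red",r[:,0].mean(0))
cv2.imwrite(f"pics/{n}.png",cv2.resize(f[180:320,180:440,::-1],None,fx=3,fy=3,interpolation=cv2.INTER_CUBIC))
E
python3 look.py p1
```

```text
[ 0.46284983 -0.10796145  0.00266915] [-0.53624119  0.07379321  1.34823324] 3.5
[[311, 280], [299, 274], [300, 259], [248, 269], [254, 293]]
toe [0.47465682 0.02007808 0.002     ] heel [ 0.46396249 -0.09498514  0.0245    ] yaw 84.69000770611133
red [306.38095238 260.0952381 ]
```

View pics/p1.png

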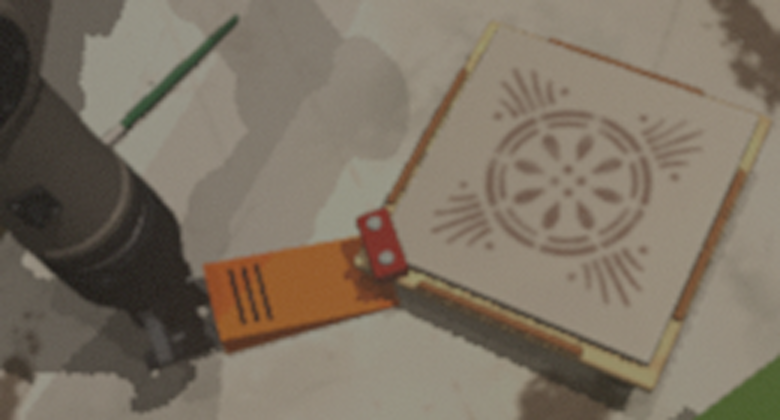

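The wedge is straight, with its toe about 12 mm short of the foot, and the fingers sit on the heel. I'll push about 45 mm more and watch the force.

Call:
apply_moves --plan "0.008 0 0.002 0 0 0;0.016 0 0.004 0 0 0;0.024 0 0.005 0 0 0;0.032 0 0.007 0 0 0;0.04 0 0.009 0 0 0;0.048 0 0.01 0 0 0;0.056 0 0.012 0 0 0;0.064 0 0.014 0 0 0;0.072 0 0.015 0 0 0;0.08 0 0.017 0 0 0;0.088 0 0.018 0 0 0;0.088 0 0.018 0 0 0"

```text
time_s: 4.5
tool_pos: [0.4683, -0.0708, 0.003]
ee_rot: [0.746, 0.659, 0.076, -0.065]
force: [-1.0, -7.1, -2.5]
width: 0.301
grasp_force: 3.9
```

```bash
python3 look.py p2
```

```text
[ 0.46822937 -0.07069886  0.00293508] [-1.44241029 -6.6478213  -2.86227921] 4.55
[[301, 258], [265, 264], [271, 289], [313, 280], [300, 273]]
toe [0.4748288  0.02344409 0.002     ] heel [ 0.46859425 -0.05970537  0.0245    ] yaw 85.71198839241745
red [307.83076923 258.27692308]
```

Call:
apply_moves --plan "0.006 0 0.001 0 0 0;0.012 0 0.002 0 0 0;0.018 0 0.004 0 0 0;0.024 0 0.005 0 0 0;0.03 0 0.006 0 0 0;0.036 0 0.007 0 0 0;0.042 0 0.009 0 0 0;0.042 0 0.009 0 0 0;0.042 0 0.009 0 0 0"

```text
time_s: 5.3
tool_pos: [0.4707, -0.0496, 0.0028]
ee_rot: [0.746, 0.659, 0.076, -0.066]
force: [0.0, -8.0, -0.8]
width: 0.299
grasp_force: 4.1
```

```bash
python3 look.py p3
```

```text
[ 0.47067287 -0.04961526  0.00284821] [-0.76152221 -7.2245393  -1.24215119] 5.35
[[301, 257], [275, 262], [281, 286], [313, 279], [300, 272]]
toe [0.47263297 0.02436443 0.002     ] heel [ 0.47171151 -0.03891087  0.0245    ] yaw 89.16568240248883
red [308.56923077 256.95384615]
```

View pics/p3.png

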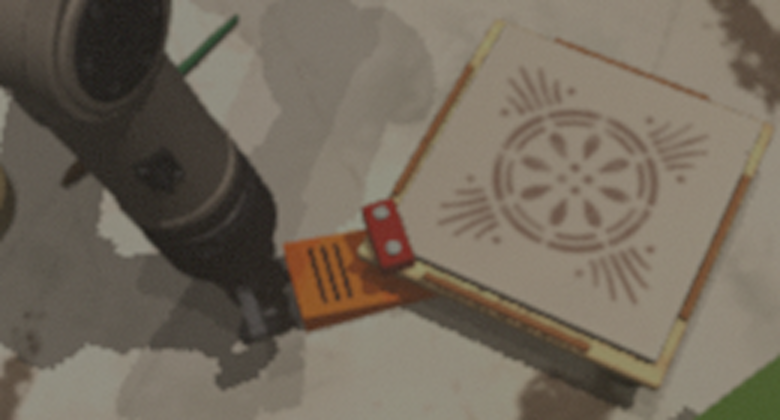

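The wedge is most of the way under, its heel edge at (285,240)-(305,328) in the crop, with roughly 10 mm to go. I'll continue in small steps and watch for the force to rise at the jam.

Call:
apply_moves --plan "0.004 0 0.001 0 0 0;0.008 0 0.002 0 0 0;0.012 0 0.002 0 0 0;0.014 0 0.003 0 0 0;0.014 0 0.003 0 0 0;0.014 0 0.003 0 0 0"

```text
time_s: 5.85
tool_pos: [0.4715, -0.0431, 0.0028]
ee_rot: [0.746, 0.658, 0.076, -0.065]
force: [-1.7, -8.3, -0.4]
width: 0.304
grasp_force: 4.5
```

```bash
python3 look.py p4
```

```text
[ 0.47145522 -0.04313644  0.00284258] [-0.95068626 -9.30862565 -1.59768699] 5.9
[[382, 145], [373, 135], [341, 153], [351, 163]]
toe [0.21110947 0.32841091 0.002     ] heel [0.24912946 0.22115206 0.0245    ] yaw 109.51786294206501
red [308.75757576 256.36363636]
```

Still moving (6.5 mm for 7 mm commanded), so not jammed yet. Next, 3 mm steps.

Call:
apply_moves --plan "0.003 0 0.001 0 0 0;0.006 0 0.001 0 0 0;0.006 0 0.001 0 0 0;0.006 0 0.001 0 0 0"

```text
time_s: 6.23
tool_pos: [0.4718, -0.04, 0.0029]
ee_rot: [0.746, 0.658, 0.076, -0.065]
force: [-1.4, -9.3, -1.1]
width: 0.3
grasp_force: 4.4
```

Call:
apply_moves --plan "0.003 0 0.001 0 0 0;0.006 0 0.001 0 0 0;0.006 0 0.001 0 0 0;0.006 0 0.001 0 0 0"

```text
time_s: 6.57
tool_pos: [0.472, -0.0389, 0.0029]
ee_rot: [0.746, 0.658, 0.075, -0.064]
force: [-2.3, -11.1, -1.5]
width: 0.298
grasp_force: 5.8
```

Call:
apply_moves --plan "0.002 0 0 0 0 0;0.004 0 0.001 0 0 0;0.004 0 0.001 0 0 0"

```text
time_s: 6.82
tool_pos: [0.4721, -0.0387, 0.0029]
ee_rot: [0.747, 0.658, 0.074, -0.063]
force: [-2.5, -15.0, -0.2]
width: 0.299
grasp_force: 7.2
```

```bash
sed -i 's/\[0\]; p=poly/[0]; p=poly/; s/blobs(orange(f))\[0\]/[q for q in blobs(orange(f)) if q[:,0,1].min()>200][0]/' look.py; python3 look.py p5
```

```text
[ 0.47206499 -0.03875949  0.00287261] [ -3.63558766 -15.32512717  -0.86661135] 6.8667
[[301, 257], [280, 260], [286, 284], [312, 279], [300, 276], [296, 261]]
toe [0.47220283 0.02340477 0.002     ] heel [ 0.47165255 -0.02784044  0.0245    ] yaw 89.3847715950183
red [308.89552239 256.14925373]
```

View pics/p5.png

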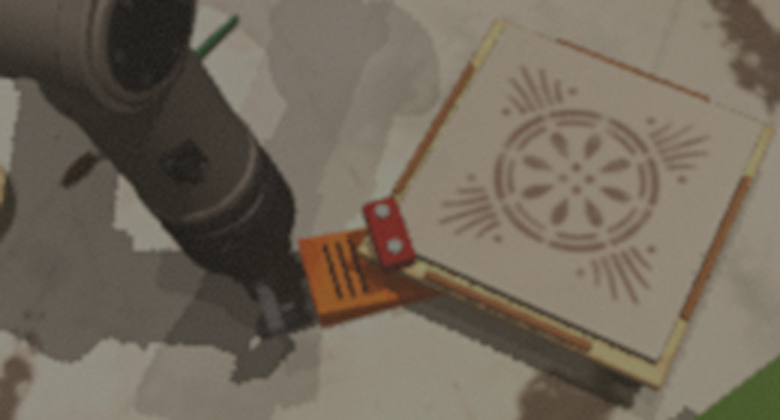

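The wedge is jammed: the force rose to 15 N with no further motion, and the heel at y = -0.028 matches the predicted level position. Now I back off and lift.

Call:
apply_moves --plan "-0.02 0 -0.004 0 0 0;-0.04 0 -0.008 0 0 0;-0.07 0 -0.015 0 0 0;-0.1 0 -0.021 0 0 0;-0.14 0 -0.03 0 0 0;-0.14 0 -0.09 0 0 0;-0.12 0 -0.16 0 0 0;-0.11 0 -0.22 0 0 0;-0.1 0 -0.28 0 0 0;-0.1 0 -0.3 0 0 0;-0.1 0 -0.3 0 0 0;-0.1 0 -0.3 0 0 0"

```text
time_s: 7.87
tool_pos: [0.4629, -0.1077, 0.1394]
ee_rot: [0.744, 0.66, 0.079, -0.07]
force: [-0.6, 0.4, -0.4]
width: 0.302
grasp_force: 0.0
```

```bash
python3 look.py p6; python3 - <<'E'
from cell import bot
import cv2
f=bot.get_image("side")["frame"]
cv2.imwrite("pics/side6.png",cv2.resize(f[170:320,210:450,::-1],None,fx=3.2,fy=3.2,interpolation=cv2.INTER_CUBIC))
E
```

```text
[ 0.46218656 -0.10728252  0.13844313] [-0.22155627  0.09461684 -0.8184869 ] 7.9167
[[301, 257], [280, 260], [287, 284], [312, 279], [300, 276], [295, 260]]
toe [0.47220283 0.02340477 0.002     ] heel [ 0.47206888 -0.0269113   0.0245    ] yaw 89.84747693778657
red [309.17741935 256.48387097]
```

View pics/side6.png

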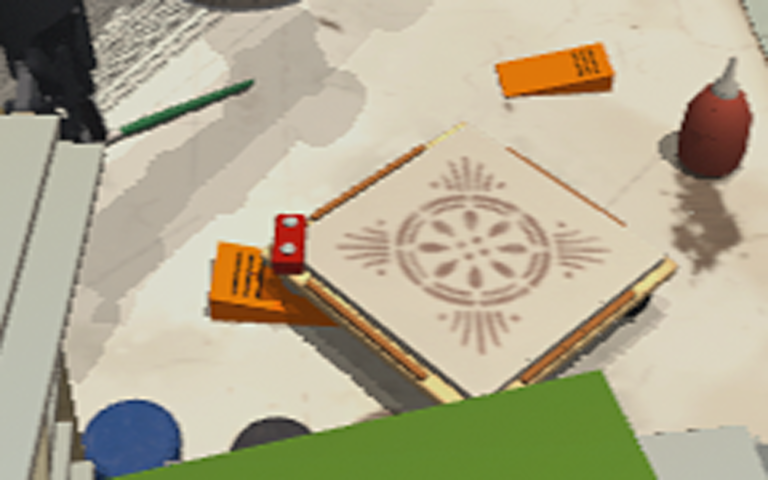

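View pics/p6.png

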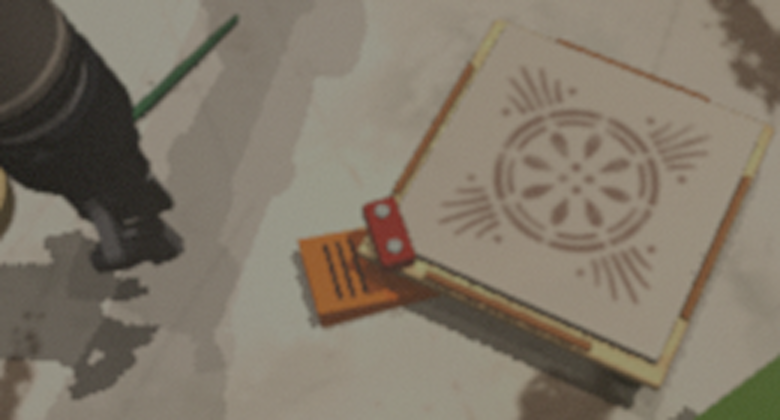

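The wedge stayed in place and the gripper is clear. One numeric check of levelness before handing in.

```bash
python3 - <<'E'
from cell import bot
from h import *
d=bot.get_image("scene")
P=lambda x,y,z: ray(d,(180+x/3-.33,180+y/3-.33),z)
c=P(576,178,.061);a=P(499,20,.052);b=P(659,377,.052);r=P(772,126,.052)
print(c,(a+b)/2,r,[np.linalg.norm((q-c)[:2]) for q in(a,b,r)])
E
```

```text
[0.49442238 0.16234638 0.061     ] [0.49379036 0.16100189 0.052     ] [0.50873858 0.31126948 0.052     ] [np.float64(0.1502367454414362), np.float64(0.1492313934830281), np.float64(0.1496096326034144)]
```

Under the level assumption the three corners lie at equal distances (150, 149 and 150 mm), and the centre matches the starting origin, so the stand is level and hasn't shifted.

```bash
python3 -c "
from cell import bot
print(bot.hand_in())"
```

```text
the job is handed in; nothing more can be done
None
```

The wedge is pushed under the short foot until it jammed at about 15 N, the stand measures level and unshifted in the camera view (I did not test it for rocking), the gripper is clear, and the job is handed in.

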